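Hang the keyhole plate on its stud

ROBOT

A 6-joint arm with a two-finger parallel gripper is mounted at the origin on a cart in front of the work surface, level with it; the furniture and walls round the work are solid. World frame = base frame: x ahead of the robot, y to its left, z up, the work surface at z = 0. Lengths are in m, angles in rad, forces in N, time in s.
With the tool pointing down it reaches from about 0.425 to 0.95 m from the base axis. Payload 3.5 kg.
Tool frame: the origin (TCP) lies at the very end of the fingers, on their centre line; the grasp point (between the pads) lies 19 mm behind it (ctrl.grip_point_offset is the distance from the TCP to the grasp point, in m); z points along the fingers, y is the line along which they close (so a half turn about z gives the same grasp; the last joint's range is limited). The gripper opens to 85 mm and grips with 20 to 120 N. Pads are 22 mm wide; open, the fingers measure 114 mm over their backs; the gripper's body (76 mm by 85 mm) begins 54 mm behind the grasp point. The pads swing forward as they close: fully open they stand 13 mm farther back than shut.
Start: joints at [0.962, 0.286, 1.577, -0, 1.279, -0.15], TCP at [0.299, 0.605, 0.231] pointing down, gripper open.
Joint ranges: [-2.77, 2.77], [-0.9, 2.22], [0.21, 2.48], [-1.53, 4.67], [0.24, 2.81], [-2.84, 2.84]. Speed limits (rad/s): [2.79, 2.79, 3.14, 3.14, 3.14, 3.14].

INTERFACE

Orientations are given as a unit quaternion [x, y, z, w].
In Python, from plant import ctrl gives the robot as it stands. The module is installed in compiled form; this text tells all that it offers.
- The arm moves only by the shell command python3 -m pendant 'ROWS' [OPENING] [FORCE]. ROWS is JSON, a list of rows, each an object of numbers: "dx", "dy", "dz": the shift along the tool's x, y, z in cm; "twist": the turn about the tool's z in degrees. A call has 1 to 10 rows; each row is the pose to reach, as a shift and turn from the pose commanded when the call began, along the tool's axes at that moment; what a row does not reach only later rows make up. A row lasts 1/8 s, in which the tool goes at most 62.5 mm and 10.7 degrees, less where a joint would pass 70% of its speed; a pose out of reach is approached as far as the arm can. A call with a gripper value outside its range is refused whole. OPENING is the opening in per cent of the stroke, from 0 (shut) to 100 (fully open), set as the call begins (- or left out, the last holds). The fingers move at their own pace and stop on an object; FORCE is the grip in N (left out, the last holds). Time passes only in rows, so rows that repeat a pose let the fingers close. It gives the time, the measured TCP pose, the force, the opening and the grip force at its end, in the units of the state.
- ctrl.get_state(): the state, without advancing time (a new reading comes with each control period).
- ctrl.read_camera(name): name is "side" or "top" or "wrist"; returns a dict with "img" (420x560x3 uint8, red, green, blue), "depth" (420x560 float32, m along the optical axis (not along the pixel's ray), 0 where there is no reading), "camera_matrix" (3x3 intrinsics, pixels), "xyz" and "rotation" of the camera in the world; the wrist camera has in their place "tool_from_camera" (4x4, takes a point from camera to tool coordinates, whose origin is the TCP and whose axes are the flange's). Camera axes: x right, y up, looking along -z (the intrinsics and any distortion apply to the point x, -y, -z); pixel columns grow to the right and rows downward; lengths in m; the calibration is good to about 2 mm. The wrist camera is an equidistant fisheye: a pixel r from the principal point sees the ray r / f radians off the axis. A picture is of the moment at which its call begins: read the wrist's pose just before it.
- ctrl.sign_off(): hands the job in; it is judged then, once.
The state is a dict: "time": time; "qpos": joint angles; "dq": joint speeds; "joint_efforts": joint torques, N m; "eef_pos": TCP position; "tcp_rot": TCP orientation; "contact_force": force on the tool from outside, world axes, zero at the start; "wrist_torque": the same for the moment, N m; "opening": opening from 0.0 (shut) to 1.0 (fully open); "finger_force": force on a finger pad.
Only numpy, scipy, OpenCV 4.12 (cv2) and the standard library are available. Lean on these libraries where they do the work, as an engineer would, in place of code of your own. Each camera call takes 0.05 s, during which the arm holds its last target. There are 200 camera calls.

TASK

Pick up the keyhole plate by its handle, slip its round hole over the headed stud on the sloping stand until the plate lies flat on the bed, then slide it straight down the slope until it stops, so that the narrow slot is locked fully home behind the stud's head. Feel for the stud gently and never force or ram the plate against the stand; leave the other things on the bench where they are, and let go of the plate at the end.

Things in the scene. Friction and masses are not known exactly. Their poses are not given: they have to be found in the camera images.
- keyhole_plate: Flat grey plate, 110 x 90 x 6 mm (x, y, z), 0.25 to 0.5 kg, lying handle up on the bench. Origin: centre of its underside; z points out of the handle side. A keyhole goes through it on its line y = 0 (see round_hole, slot_end). With its axes parallel to the bed's, the hole is over the stud at plate x = +10 mm in the bed frame, and the plate is fully home at x = -11.5 mm.
- handle (a point): Middle of the handle, 42 mm above the plate's underside over its centre: a black bar 13 x 13 mm, 92 mm long along the plate's x, on two posts 11 mm thick at x = -38 and +38 mm, right over the keyhole. Pinch it across y at its middle, fingertips kept more than 18 mm above the underside: the stud's head will come up to 15 mm there.
- round_hole (a point): Centre of the keyhole's wide part, at plate (-10, 0, 0) mm: a round (eight-sided) hole 23 mm across, 2 mm wider all round than the stud's head. Towards the plate's +x it opens into the narrow slot.
- slot_end (a point): Closed end of the keyhole's slot, at plate (15, 0, 0) mm; the slot is 12 mm wide and runs from here to the round hole. The plate is home when this end meets the stud's shank.
- bed: Face of a sloping grey metal bed, 190 mm (x, up the slope) by 170 mm (y, level), on a steel stand fixed to the bench. It slopes 15 degrees, low edge towards the robot, turned by up to 0.3 rad. Origin: centre of the face, 60 mm above the bench; z points out of the face. Bed and stud are rigid: more than 40 N between plate and stand is too much.
- stud_line (a point): Point 15 mm above the bed's origin, level with the top of the stud. A dark cross slot runs along the bed's y; one steel headed stud is clamped in it, normal to the face, at bed x = 0 and anywhere from y = -20 to +20 mm: where is NOT reported and differs each time (feel for it or look). Shank 7 mm thick; round head 19 mm across, from 9 to 15 mm above the face.
- bush_a: Bystander: turned steel bush, 44 mm across, 26 mm high; origin under its centre.
- bush_b: Bystander: turned steel bush, 36 mm across, 26 mm high; origin under its centre.
- hex_key: Bystander: black L-shaped hex key, 84 x 29 x 7 mm, lying flat; origin under its centre.
Not all that is in view belongs to the job. Leave any orange look-alike of the keyhole_plate alone.

How it is judged:
By the outcome, as a careful person would: the job done as asked, in the order asked, and still so for the second after the job is handed in, with the robot touching nothing.
It also fails if it takes over 58 s, if anything falls off the work surface, if the arm or the gripper's body presses on something with over 40 N, if the wrist force passes 120 N, or if a joint passes its speed limit or range.

## Working session

There is one attempt and no reset: what is moved stays moved. The work goes in short steps, Python scripts to look and compute and a shell command to move; the robot and the scene stay as the last step left them, time stands still between calls to the robot, and variables do not carry over. Pictures are saved under pics/ and viewed, at most 10 in all, crops included, and the job is handed in when it is done.

```bash
mkdir -p pics
cat > h.py <<'E'
import numpy as np, cv2, pickle
from plant import ctrl
from scipy.spatial.transform import Rotation as R
def shot(name):
    s=ctrl.get_state(); c=ctrl.read_camera(name)
    if name=='wrist':
        T=np.eye(4);T[:3,:3]=R.from_quat(s['tcp_rot']).as_matrix();T[:3,3]=s['eef_pos']
        M=T@c['tool_from_camera']; c['xyz']=M[:3,3]; c['rotation']=M[:3,:3]
    c['xyz']=np.array(c['xyz']);c['rotation']=np.array(c['rotation'])
    c['fish']=name=='wrist'
    return c
def ray(c,u,v):
    K=c['camera_matrix'];x=(u-K[0][2])/K[0][0];y=(v-K[1][2])/K[1][1]
    if c['fish']:
        r=np.hypot(x,y);k=np.tan(r)/r if r>1e-9 else 1;x*=k;y*=k
    return c['rotation']@np.array([x,-y,-1.])
def on_plane(c,u,v,p0,n=(0,0,1)):
    d=ray(c,u,v);n=np.array(n);return c['xyz']+d*(n@(np.array(p0)-c['xyz'])/(n@d))
def pt(c,u,v):
    return c['xyz']+ray(c,u,v)*c['depth'][int(v),int(u)]
def save(c,f,crop=None,s=1):
    im=c['img'][...,::-1]
    if crop: a,b,d,e=crop; im=im[b:e,a:d]
    cv2.imwrite('pics/'+f,cv2.resize(im,None,fx=s,fy=s))
E
python3 - <<'E'
from h import *
a=shot('top');b=shot('side')
pickle.dump((a,b),open('c0.pkl','wb'))
save(a,'top0.png');save(b,'side0.png')
for c in(a,b): print(c['xyz'],c['rotation'],c['camera_matrix'],[k for k in c])
s=ctrl.get_state();print(s)
E
```

```text
[0.37952668 0.02473586 0.94629307] [ 0.04287239 -0.0522909  -0.70021012  0.71072738] [[469.21923506   0.         287.34869043]
 [  0.         469.21923506 213.52988251]
 [  0.           0.           1.        ]] ['img', 'depth', 'camera_matrix', 'xyz', 'rotation', 'fish']
[ 0.04864183 -0.75417827  0.4377105 ] [ 0.53536932 -0.14329926 -0.2030605   0.80722454] [[468.44265803   0.         279.73696877]
 [  0.         468.44265803 206.03395102]
 [  0.           0.           1.        ]] ['img', 'depth', 'camera_matrix', 'xyz', 'rotation', 'fish']
{'time': 0.1, 'qpos': array([ 9.61966408e-01,  2.87157497e-01,  1.57801649e+00,  3.70998909e-06,
        1.27862883e+00, -1.49977120e-01]), 'dq': array([-0.00106079, -0.00086975, -0.00452903,  0.00025627, -0.00242115,
       -0.00340203]), 'joint_efforts': array([ 9.54846860e-05, -4.07295656e+01, -2.93698686e+01, -1.41903834e-04,
        3.40205559e-03,  9.35420360e-06]), 'eef_pos': array([0.29858572, 0.60470573, 0.23003953]), 'tcp_rot': array([ 2.27419374e-01,  9.73796286e-01, -1.02583530e-03, -4.10934076e-04]), 'contact_force': array([-0.01392684,  0.05666164, -0.77992966]), 'wrist_torque': array([0.04594338, 0.0328713 , 0.0192798 ]), 'finger_force': 0.0, 'opening': 1.0022817599589915}
```

```bash
sed -i "s/    c\['fish'\]=/    if c['rotation'].shape==(4,): c['rotation']=R.from_quat(c['rotation']).as_matrix()\n    c['fish']=/" h.py
python3 - <<'E'
from h import *
a,b=pickle.load(open('c0.pkl','rb'))
for c in(a,b): c['rotation']=R.from_quat(c['rotation']).as_matrix()
pickle.dump((a,b),open('c0.pkl','wb'))
E
```

```text
(no output)
```

View pics/top0.png

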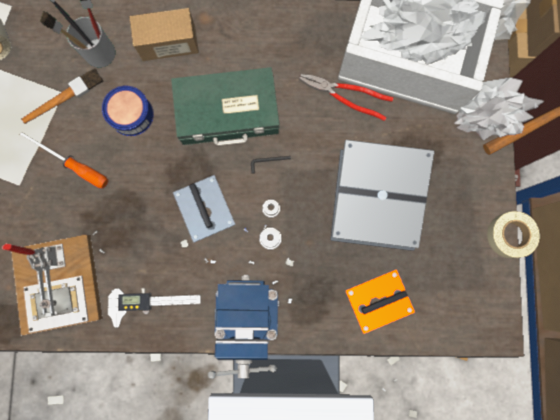

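View pics/side0.png

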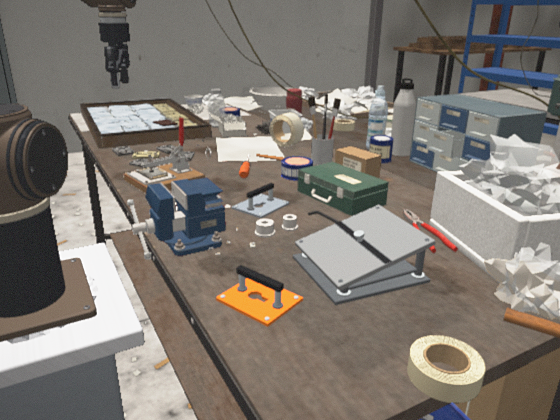

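The top view shows the grey plate at (203,208), the orange look-alike at (380,302) and the grey bed at (383,195) with the stud head at (382,195). Candidates for the plate are the grey one (203,208), the orange decoy (380,302) and the bed (383,195). I choose the grey one with the black handle. The side view shows the same plate at (260,203), the stud at (358,234) and the vise at (185,215), which is close to the plate.

Run:
```python
from h import *
a,b=pickle.load(open('c0.pkl','rb'))
im1=cv2.resize(a['img'][165:250,165:245,::-1],None,fx=5,fy=5,interpolation=cv2.INTER_CUBIC)[:425]
im2=cv2.resize(b['img'][175:225,225:295,::-1],None,fx=5,fy=5,interpolation=cv2.INTER_CUBIC)
o=np.zeros((425,760,3),np.uint8);o[:,:400]=im1;o[:250,405:755]=im2
cv2.imwrite('pics/crop1.png',o)
g=a['img'].astype(int);hsv=cv2.cvtColor(a['img'],cv2.COLOR_RGB2HSV)
for name,(x0,y0,x1,y1),z in(('plate',(165,165,242,250),.006),('bed',(325,130,445,260),.06)):
    m=np.zeros(g.shape[:2],np.uint8);m[y0:y1,x0:x1]=(g[y0:y1,x0:x1].min(2)>110)*255
    m=cv2.morphologyEx(m,cv2.MORPH_CLOSE,np.ones((15,15)))
    cs=max(cv2.findContours(m,0,2)[0],key=cv2.contourArea)
    r=cv2.minAreaRect(cs);ap=cv2.approxPolyDP(cs,8,True)[:,0]
    print(name,r,ap.tolist())
    for p in ap: print(on_plane(a,*p,(0,0,z)).round(4),pt(a,*p).round(4))
m=np.zeros(g.shape[:2],np.uint8);m[165:250,170:240]=(g[165:250,170:240].max(2)<70)*255
cs=max(cv2.findContours(m,0,2)[0],key=cv2.contourArea);r=cv2.minAreaRect(cs);bp=cv2.boxPoints(r)
print('handle',r);print([on_plane(a,*p,(0,0,.0485)).round(4).tolist() for p in bp],on_plane(a,*r[0],(0,0,.0485)))
# bed plane fit from depth
vv,uu=np.mgrid[150:240:4,343:425:4];P=np.array([pt(a,u,v) for u,v in zip(uu.ravel(),vv.ravel()) if a['depth'][v,u]>0])
for _ in range(4):
    A=np.c_[P[:,:2],np.ones(len(P))];k=np.linalg.lstsq(A,P[:,2],rcond=None)[0];e=abs(A@k-P[:,2]);P=P[e<max(.003,1.5*np.median(e))]
n=np.array([-k[0],-k[1],1]);n/=np.linalg.norm(n);print('bedfit',k,'tilt',np.degrees(np.arccos(n[2])),'yaw',np.arctan2(k[1],k[0]),len(P))
for u,v in((382,195),):print('stud',pt(a,u,v),on_plane(a,u,v,(0,0,.075)))
```

```text
plate ((198.12921142578125, 211.23309326171875), (56.378658294677734, 58.69405746459961), 67.01127624511719) [[214, 175], [173, 192], [182, 247], [235, 224]]
[0.584  0.1638 0.006 ] [ 0.586   0.1652 -0.0032]
[0.5474 0.2456 0.006 ] [0.5476 0.2459 0.0048]
[0.4363 0.2225 0.006 ] [ 0.4367  0.224  -0.0011]
[0.4841 0.1182 0.006 ] [ 0.485   0.119  -0.0023]
bed ((381.6449890136719, 194.38845825195312), (91.91704559326172, 101.31568908691406), 7.431407928466797) [[346, 139], [332, 239], [418, 247], [433, 151]]
[ 0.6483 -0.0987  0.06  ] [ 0.6669 -0.1072 -0.0013]
[ 0.4524 -0.0715  0.06  ] [ 0.4569 -0.0775  0.0048]
[ 0.4396 -0.2348  0.06  ] [ 0.4414 -0.2426  0.0333]
[ 0.6273 -0.2686  0.06  ] [ 0.6213 -0.2615  0.0814]
handle ((201.0775909423828, 204.68104553222656), (47.00770568847656, 4.858337879180908), 66.80140686035156)
[[0.556, 0.2042, 0.0485], [0.56, 0.1957, 0.0485], [0.4761, 0.1569, 0.0485], [0.4723, 0.1653, 0.0485]] [0.5158698  0.18041486 0.0485    ]
bedfit [ 0.26115638 -0.02251991 -0.08519508] tilt 14.688230545662403 yaw -0.08601871674002445 415
stud [ 0.53614555 -0.16478388  0.07336836] [ 0.5358528  -0.16442964  0.075     ]
```

View pics/crop1.png

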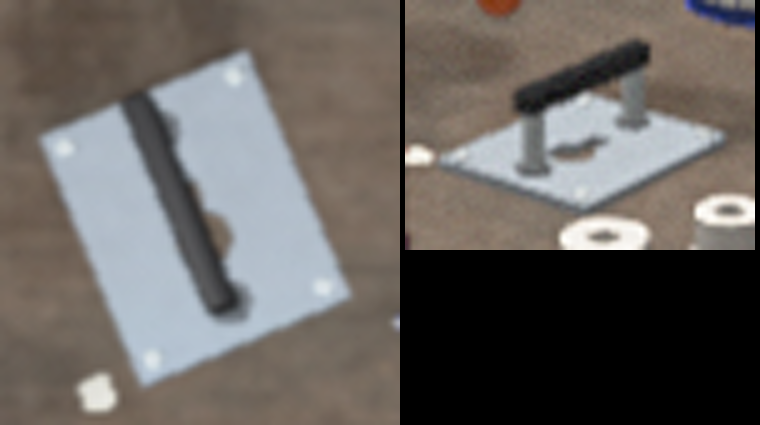

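The crop confirms the grey plate with its black handle. The round hole is at the near end (crop (217,235)), and the slot runs towards the far end. So plate +x points away from the robot, yawed about 25°.

```bash
cat >> h.py <<'E'
def go(p,yaw):
    """shift (cm) and twist (deg) to bring TCP to p with tool y at world angle yaw (deg)"""
    s=ctrl.get_state();T=R.from_quat(s['tcp_rot']).as_matrix()
    d=T.T@(np.array(p)-s['eef_pos'])*100
    y=np.degrees(np.arctan2(T[1,1],T[0,1]));tw=-((yaw-y+90)%180-90)
    print('d',d.round(2),'twist',round(tw,1),'pos',s['eef_pos'].round(4),'yaw',round(y,1),'t',round(s['time'],2),'F',s['contact_force'].round(1),'tau',s['wrist_torque'].round(2),'op',round(s['opening'],3),'tilt',np.degrees(np.arccos(-T[2,2])).round(2))
E
python3 -c "
from h import *
go((.516,.180,.20),114.8)"
```

```text
d [-38.3  -28.44   3.05] twist -51.1 pos [0.2986 0.6047 0.23  ] yaw 63.7 t 0.1 F [-0.   0.1 -0.8] tau [0.05 0.03 0.02] op 1.002 tilt 0.13
```

```bash
python3 -m pendant '[{"dx":-4,"dy":-3,"twist":-6},{"dx":-9,"dy":-6.5,"twist":-13},{"dx":-14,"dy":-10.5,"twist":-21},{"dx":-19.5,"dy":-14.5,"twist":-29},{"dx":-25,"dy":-18.5,"twist":-37},{"dx":-30,"dy":-22.5,"dz":1,"twist":-44},{"dx":-34.5,"dy":-25.7,"dz":2,"twist":-51},{"dx":-37.5,"dy":-27.8,"dz":3,"twist":-51},{"dx":-38.3,"dy":-28.4,"dz":3,"twist":-51},{"dx":-38.3,"dy":-28.4,"dz":3,"twist":-51}]'
python3 - <<'E'
from h import *
w=shot('wrist');pickle.dump(w,open('w1.pkl','wb'));save(w,'w1.png')
go((.516,.180,.20),114.8); print(w['camera_matrix'],w['tool_from_camera'])
E
```

```text
d [-38.3  -28.46   3.07] twist -51.1 pos [0.2986 0.6048 0.2302] yaw 63.7 t 0.15 F [-0.6  0.  -0.9] tau [0.03 0.01 0.01] op 0.998 tilt 0.11
[[325.1922621    0.         278.3900059 ]
 [  0.         325.1922621  214.59651532]
 [  0.           0.           1.        ]] [[-5.43330719e-04  9.45915831e-01  3.24411691e-01  8.38757806e-02]
 [ 9.99999822e-01  5.93525032e-04 -5.57751215e-05  2.26895929e-04]
 [-2.45305030e-04  3.24411603e-01 -9.45915986e-01 -1.42383249e-01]
 [ 0.00000000e+00  0.00000000e+00  0.00000000e+00  1.00000000e+00]]$[0]: bad value
```

View pics/w1.png

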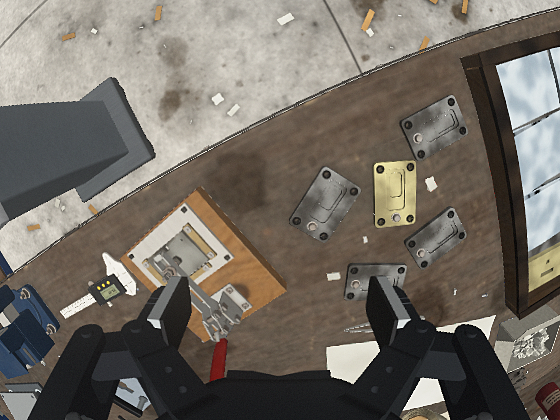

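The arm had not moved, because the row was refused. The picture shows only other fixtures: a board at (200,260) and metal blanks around (390,190). I'll retry with all four keys in every row.

```bash
python3 -m pendant '[{"dx":-4,"dy":-3,"dz":0,"twist":-6},{"dx":-9,"dy":-6.5,"dz":0,"twist":-13},{"dx":-14,"dy":-10.5,"dz":0,"twist":-21},{"dx":-19.5,"dy":-14.5,"dz":0,"twist":-29},{"dx":-25,"dy":-18.5,"dz":0,"twist":-37},{"dx":-30,"dy":-22.5,"dz":1,"twist":-44},{"dx":-34.5,"dy":-25.7,"dz":2,"twist":-51},{"dx":-37.5,"dy":-27.8,"dz":3,"twist":-51},{"dx":-38.3,"dy":-28.4,"dz":3,"twist":-51},{"dx":-38.3,"dy":-28.4,"dz":3,"twist":-51}]'
python3 - <<'E'
from h import *
w=shot('wrist');pickle.dump(w,open('w1.pkl','wb'));save(w,'w2.png')
go((.516,.180,.20),114.8)
E
```

```text
time: 1.4
eef_pos: [0.5165, 0.1809, 0.2013]
tcp_rot: [-0.213, 0.977, 0.0, -0.0]
contact_force: [0.6, -0.5, -0.1]
opening: 1.0
finger_force: 0.0
d [ 0.1  -0.13  0.16] twist -0.1 pos [0.5163 0.1816 0.2016] yaw 114.7 t 1.45 F [-0.2  0.6  0.1] tau [ 0.03 -0.01  0.03] op 0.996 tilt 0.03
```

View pics/w2.png

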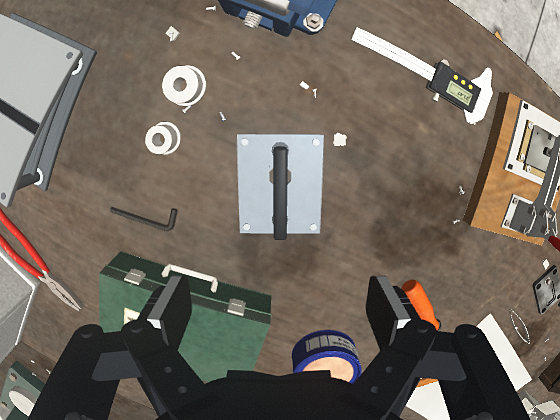

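The wrist view shows the plate at (280,185), handle from (281,146) to (280,238), hole peeping out at (288,176). The bushes are at (182,85) and (163,138), clear of the fingers.

Run:
```python
from h import *
w=pickle.load(open('w1.pkl','rb'));g=w['img'].astype(int)
m=np.zeros(g.shape[:2],np.uint8);m[140:245,268:295]=(g[140:245,268:295].max(2)<75)*255
cs=max(cv2.findContours(m,0,2)[0],key=cv2.contourArea);x,y,ww,hh=cv2.boundingRect(cs);print(x,y,ww,hh)
m2=np.zeros(g.shape[:2],np.uint8);m2[125:245,225:335]=(g[125:245,225:335].min(2)>120)*255
m2=cv2.morphologyEx(m2,cv2.MORPH_OPEN,np.ones((7,7)));m2=cv2.morphologyEx(m2,cv2.MORPH_CLOSE,np.ones((25,25)))
c2=max(cv2.findContours(m2,0,2)[0],key=cv2.contourArea);ap=cv2.approxPolyDP(c2,8,True)[:,0]
C=[on_plane(w,*p,(0,0,.006)) for p in ap]
print(ap.tolist(),np.mean(C,0));print(np.array(C).round(4))
for i in range(len(C)):d=C[i]-C[i-1];print(np.linalg.norm(d),np.degrees(np.arctan2(d[1],d[0])))
# handle top end points
a=on_plane(w,281,y+5,(0,0,.0485));b=on_plane(w,280,y+hh-4,(0,0,.0485));print(a,b,(a+b)/2,np.degrees(np.arctan2(*(b-a)[1::-1])))
# bar centre line
q=[]
for r in range(160,228,6):
    u=np.where(m[r]>0)[0];q.append(on_plane(w,u.mean(),r,(0,0,.0485)))
q=np.array(q);k=np.polyfit(q[:,0],q[:,1],1);print('yaw',np.degrees(np.arctan(k[0])),'y at .516',np.polyval(k,.516))
```

```text
273 147 15 93
[[237, 134], [240, 232], [319, 233], [323, 135]] [0.51476655 0.18213487 0.006     ]
[[0.4832 0.1188 0.006 ]
 [0.5824 0.164  0.006 ]
 [0.5465 0.2454 0.006 ]
 [0.4469 0.2004 0.006 ]]
0.08922093139242084 -66.01745591595393
0.10900741535005998 24.470698804866096
0.08893744188684798 113.81652651119823
0.10926306258962844 -155.67930036159112
[0.47661336 0.16561868 0.0485    ] [0.55195966 0.19925978 0.0485    ] [0.51428651 0.18243923 0.0485    ] 24.06011435140306
yaw 26.812110486181634 y at .516 0.1811304669355325
```

```bash
python3 -c "
from h import *
go((.5148,.1821,.024),114.4)"
```

```text
d [ 0.12  0.1  17.76] twist 0.3 pos [0.5163 0.1816 0.2016] yaw 114.7 t 1.45 F [-0.2  0.6  0.1] tau [ 0.03 -0.01  0.03] op 0.996 tilt 0.03
```

```bash
python3 -m pendant '[{"dx":0.1,"dy":0.1,"dz":4,"twist":0.3},{"dx":0.1,"dy":0.1,"dz":9,"twist":0.3},{"dx":0.1,"dy":0.1,"dz":13,"twist":0.3},{"dx":0.1,"dy":0.1,"dz":16,"twist":0.3},{"dx":0.1,"dy":0.1,"dz":17.3,"twist":0.3},{"dx":0.1,"dy":0.1,"dz":17.8,"twist":0.3},{"dx":0.1,"dy":0.1,"dz":17.8,"twist":0.3}]' 60
python3 -m pendant '[{"dx":0,"dy":0,"dz":0,"twist":0},{"dx":0,"dy":0,"dz":0,"twist":0},{"dx":0,"dy":0,"dz":0,"twist":0},{"dx":0,"dy":0,"dz":0,"twist":0},{"dx":0,"dy":0,"dz":0,"twist":0},{"dx":0,"dy":0,"dz":0,"twist":0}]' 0 30
```

```text
time: 2.33
eef_pos: [0.5159, 0.182, 0.0244]
tcp_rot: [-0.212, 0.977, -0.0, 0.001]
contact_force: [0.6, 0.0, -0.3]
opening: 0.599
finger_force: 0.0
time: 3.08
eef_pos: [0.5159, 0.1816, 0.0244]
tcp_rot: [-0.211, 0.977, 0.0, 0.001]
contact_force: [-2.0, 1.3, 5.3]
opening: 0.148
finger_force: 31.5
```

```bash
python3 -m pendant '[{"dx":0,"dy":0,"dz":-0.5,"twist":0},{"dx":0,"dy":0,"dz":-2,"twist":0},{"dx":0,"dy":0,"dz":-6,"twist":0},{"dx":0,"dy":0,"dz":-11,"twist":0},{"dx":0,"dy":0,"dz":-16,"twist":0},{"dx":0,"dy":0,"dz":-19,"twist":0},{"dx":0,"dy":0,"dz":-19.6,"twist":0},{"dx":0,"dy":0,"dz":-19.6,"twist":0}]' 
python3 -c "
from h import *
go((.59,-.05,.22),85)
a,_=pickle.load(open('c0.pkl','rb'))
for u,v in((350,80),(345,50),(400,90),(420,30),(460,90),(495,105),(225,75),(250,130)):print(u,v,pt(a,u,v).round(3))"
```

```text
time: 4.08
eef_pos: [0.5145, 0.1813, 0.2184]
tcp_rot: [-0.211, 0.977, 0.0, -0.001]
contact_force: [-0.5, 0.6, -3.1]
opening: 0.143
finger_force: 30.4
d [  2.69 -24.18  -0.16] twist 29.4 pos [0.5145 0.1813 0.2184] yaw 114.4 t 4.08 F [-0.5  0.6 -3.1] tau [ 0.04  0.03 -0.04] op 0.143 tilt 0.08
350 80 [ 0.789 -0.114  0.015]
345 50 [ 0.863 -0.105 -0.   ]
400 90 [ 0.76  -0.212  0.038]
420 30 [ 0.811 -0.212  0.179]
460 90 [ 0.733 -0.307  0.107]
495 105 [ 0.712 -0.381  0.088]
225 75 [0.773 0.141 0.064]
250 130 [0.667 0.09  0.046]
```

```bash
python3 -m pendant '[{"dx":0.3,"dy":-2,"dz":0,"twist":2},{"dx":0.7,"dy":-6,"dz":0,"twist":7},{"dx":1.2,"dy":-11,"dz":0,"twist":13},{"dx":1.8,"dy":-16,"dz":0,"twist":20},{"dx":2.3,"dy":-20.5,"dz":0,"twist":26},{"dx":2.6,"dy":-23.3,"dz":0,"twist":29},{"dx":2.7,"dy":-24.2,"dz":0,"twist":29.4},{"dx":2.7,"dy":-24.2,"dz":0,"twist":29.4}]'
python3 - <<'E'
from h import *
w=shot('wrist');pickle.dump(w,open('w3.pkl','wb'));save(w,'w3.png')
go((.59,-.05,.22),85)
E
```

```text
time: 5.08
eef_pos: [0.59, -0.0505, 0.2179]
tcp_rot: [0.044, 0.999, 0.0, -0.001]
contact_force: [-0.4, 1.1, -2.7]
opening: 0.142
finger_force: 30.4
d [-0.01 -0.02 -0.18] twist 0.0 pos [ 0.5899 -0.0498  0.2182] yaw 85.0 t 5.12 F [ 1.4  0.2 -2.8] tau [-0.01  0.02 -0.  ] op 0.147 tilt 0.14
```

View pics/w3.png

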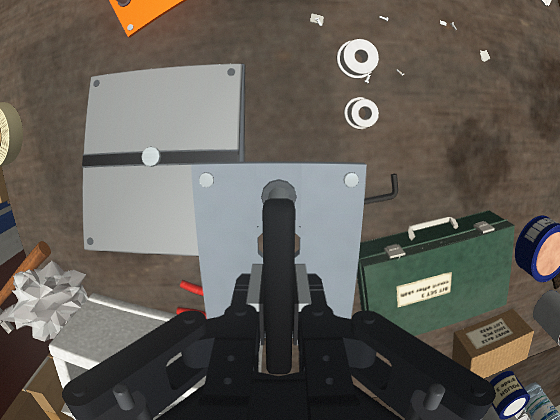

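The wrist view shows the bed on the left, near corners about (92,76) and (243,65), and the dark slot at v≈158 from u=82 to 241. The stud head is at (151,156). The held plate's near edge runs (193,164)–(366,164), with the round hole below the bar end at (278,240).

Run:
```python
from h import *
w=pickle.load(open('w3.pkl','rb'));g=w['img'].astype(int);a,b=pickle.load(open('c0.pkl','rb'))
def slot(w,cols,r0,r1):
    L=[]
    for u in cols:
        col=w['img'][r0:r1,u].astype(int).max(1);v=np.where(col<85)[0]
        if 3<len(v)<25:L.append(on_plane(w,u,r0+v.mean(),(0,0,.06)))
    L=np.array(L);k=np.polyfit(L[:,1],L[:,0],1);r=abs(np.polyval(k,L[:,1])-L[:,0]);L=L[r<.002];k=np.polyfit(L[:,1],L[:,0],1)
    print('slot n',len(L),'bed yaw deg',-np.degrees(np.arctan(k[0])),'x=%.4f%+.4f y'%(k[1],k[0]),L[0],L[-1]);return k
k=slot(w,list(range(90,136,3))+list(range(167,234,3)),140,180)
gray=lambda w:cv2.cvtColor(w['img'],cv2.COLOR_RGB2GRAY)
c=gray(w)[144:170,138:164];_,m=cv2.threshold(c,0,255,cv2.THRESH_OTSU);
hs=w['img'][144:170,138:164].astype(int);np.set_printoptions(linewidth=200)
print(hs[12,:].tolist())
cr=cv2.HoughCircles(cv2.GaussianBlur(gray(w)[130:180,125:177],(3,3),0),cv2.HOUGH_GRADIENT,1,50,param1=80,param2=10,minRadius=6,maxRadius=14);print('wrist circ',cr)
if cr is not None:
    u,v=cr[0,0,:2]+[125,130];p=on_plane(w,u,v,(0,0,.0745));print('stud',u,v,p,pt(w,u,v))
ct=cv2.HoughCircles(cv2.resize(gray(a)[175:215,362:402],None,fx=4,fy=4,interpolation=cv2.INTER_CUBIC),cv2.HOUGH_GRADIENT,1,200,param1=80,param2=10,minRadius=12,maxRadius=30);print('top',ct)
if ct is not None:
    u,v=ct[0,0,:2]/4+[362,175];print('stud top',u,v,on_plane(a,u,v,(0,0,.0745)))
# slot in top image
slot(a,list(range(342,374,2))+list(range(391,426,2)),180,210)
# bed edges near: corners, side edge
for u,v in((92,76),(243,65),(83,250)):print('corner',u,v,pt(w,u,v).round(4))
# plate underside/top plane z: TCP z -? rivets
zp=.2182-.024-.0+.006
for u,v in((206.5,180),(351.5,180),(193,164),(366,165)):print('plate',on_plane(w,u,v,(0,0,zp)).round(4),pt(w,u,v).round(4))
```

```text
slot n 39 bed yaw deg -5.906559025593006 x=0.5566+0.1035 y [ 0.53116696 -0.24265435  0.06      ] [ 0.54746904 -0.08891711  0.06      ]
[[58, 59, 60], [55, 58, 58], [47, 49, 47], [111, 115, 115], [205, 214, 214], [207, 215, 212], [201, 209, 209], [203, 210, 210], [204, 212, 211], [201, 211, 211], [206, 213, 213], [203, 210, 212], [203, 212, 212], [206, 214, 215], [203, 211, 211], [203, 213, 213], [207, 214, 214], [209, 216, 216], [212, 219, 218], [214, 223, 221], [231, 240, 240], [146, 156, 156], [90, 92, 91], [69, 70, 68], [60, 61, 61], [65, 66, 66]]
wrist circ [[[24.5 26.5  8.2]]]
stud 149.5 156.5 [ 0.53621815 -0.16584656  0.0745    ] [ 0.53614728 -0.16554916  0.0751919 ]
top [[[83.5 80.5 18.2]]]
stud top 382.875 195.125 [ 0.53572996 -0.1661942   0.0745    ]
slot n 17 bed yaw deg -6.155045197935013 x=0.5581+0.1078 y [ 0.53785414 -0.18502547  0.06      ] [ 0.53112954 -0.25046563  0.06      ]
corner 92 76 [ 4.33e-01 -2.62e-01  3.00e-04]
corner 243 65 [ 0.4561 -0.0759  0.0066]
corner 83 250 [ 0.6575 -0.3318 -0.0013]
plate [ 0.5393 -0.0827  0.2002] [ 0.5392 -0.0826  0.2005]
plate [ 0.5459 -0.0086  0.2002] [ 0.5457 -0.0088  0.2011]
plate [ 0.5302 -0.0886  0.2002] [ 0.5304 -0.0888  0.1992]
plate [ 0.5385 -0.0007  0.2002] [ 0.5386 -0.0006  0.1996]
```

```bash
python3 -c "
from h import *
go((.5454,-.1061,.115),84.2)"
```

```text
d [ 3.92 -6.01 10.32] twist 0.8 pos [ 0.5899 -0.0498  0.2182] yaw 85.0 t 5.12 F [ 1.4  0.2 -2.8] tau [-0.01  0.02 -0.  ] op 0.147 tilt 0.14
```

```bash
python3 -m pendant '[{"dx":1,"dy":-1.5,"dz":2,"twist":0.4},{"dx":2.2,"dy":-3.5,"dz":5,"twist":0.8},{"dx":3.3,"dy":-5.2,"dz":8,"twist":0.8},{"dx":3.9,"dy":-6,"dz":9.8,"twist":0.8},{"dx":3.9,"dy":-6,"dz":10.3,"twist":0.8},{"dx":3.9,"dy":-6,"dz":10.3,"twist":0.8}]' - 20
python3 -c "
from h import *
go((.5454,-.1061,.0853),84.2)"
```

```text
time: 5.88
eef_pos: [0.5474, -0.106, 0.117]
tcp_rot: [0.05, 0.999, -0.0, 0.001]
contact_force: [0.7, -0.5, -2.0]
opening: 0.146
finger_force: 30.4
d [ 0.2  -0.03  3.17] twist 0.1 pos [ 0.5474 -0.106   0.117 ] yaw 84.3 t 5.88 F [ 0.7 -0.5 -2. ] tau [-0.02 -0.   -0.02] op 0.146 tilt 0.07
```

```bash
python3 -m pendant '[{"dx":0.1,"dy":0,"dz":0.4,"twist":0},{"dx":0.2,"dy":0,"dz":0.8,"twist":0},{"dx":0.2,"dy":0,"dz":1.1,"twist":0},{"dx":0.2,"dy":0,"dz":1.4,"twist":0},{"dx":0.2,"dy":0,"dz":1.6,"twist":0},{"dx":0.2,"dy":0,"dz":1.8,"twist":0},{"dx":0.2,"dy":0,"dz":2,"twist":0},{"dx":0.2,"dy":0,"dz":2.1,"twist":0}]' 0 20
```

```text
time: 6.88
eef_pos: [0.544, -0.1061, 0.0973]
tcp_rot: [0.05, 0.999, 0.0, -0.001]
contact_force: [-8.7, 2.4, 10.6]
opening: 0.144
finger_force: 32.3
```

```bash
python3 -m pendant '[{"dx":0,"dy":0,"dz":0.1,"twist":0},{"dx":0,"dy":0,"dz":0.2,"twist":0},{"dx":0,"dy":0,"dz":0.2,"twist":0}]' 10 20
python3 -c "
from h import *
go((.5454,-.1061,.0853),84.2)
w=shot('side');save(w,'s1.png',(280,180,480,300),4)"
```

```text
time: 7.25
eef_pos: [0.543, -0.106, 0.0952]
tcp_rot: [0.05, 0.999, 0.0, -0.003]
contact_force: [-12.0, 2.5, 11.2]
opening: 0.145
finger_force: 32.6
d [-0.24  0.01  0.99] twist 0.1 pos [ 0.543  -0.106   0.0952] yaw 84.3 t 7.25 F [-12.    2.5  11.2] tau [ 0.3   1.5  -0.01] op 0.145 tilt 0.32
```

View pics/s1.png

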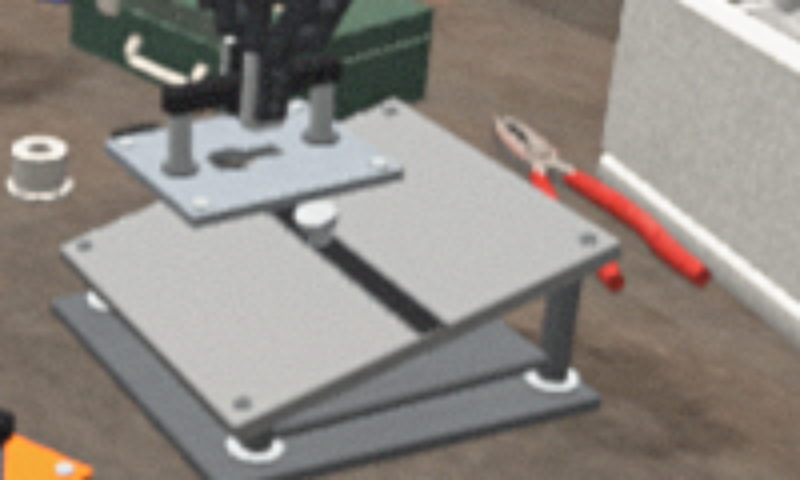

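```bash
python3 -m pendant '[{"dx":0.2,"dy":0,"dz":0,"twist":0},{"dx":0.4,"dy":0,"dz":0.1,"twist":0},{"dx":0.5,"dy":0,"dz":0.3,"twist":0},{"dx":0.6,"dy":0,"dz":0.4,"twist":0},{"dx":0.7,"dy":0,"dz":0.5,"twist":0},{"dx":0.7,"dy":0,"dz":0.5,"twist":0}]' 
python3 -c "
from h import *
go((.536,-.105,.083),84.2)"
```

```text
time: 8.05
eef_pos: [0.5382, -0.1059, 0.0884]
tcp_rot: [0.05, 0.999, -0.0, 0.001]
contact_force: [1.7, 0.9, 1.8]
opening: 0.145
finger_force: 31.7
d [0.23 0.06 0.54] twist 0.0 pos [ 0.5382 -0.1059  0.0884] yaw 84.2 t 8.05 F [1.7 0.9 1.8] tau [ 0.06 -0.6   0.03] op 0.145 tilt 0.11
```

```bash
python3 -m pendant '[{"dx":0.1,"dy":0,"dz":0.1,"twist":0},{"dx":0.2,"dy":0,"dz":0.2,"twist":0},{"dx":0.2,"dy":0,"dz":0.3,"twist":0},{"dx":0.2,"dy":0,"dz":0.4,"twist":0},{"dx":0.2,"dy":0,"dz":0.4,"twist":0}]' 
python3 -c "
from h import *
go((.536,-.105,.083),84.2)"
```

```text
time: 8.68
eef_pos: [0.5346, -0.1054, 0.084]
tcp_rot: [0.05, 0.999, 0.0, -0.001]
contact_force: [-3.7, -1.6, 3.6]
opening: 0.145
finger_force: 32.3
d [-0.14  0.05  0.1 ] twist 0.0 pos [ 0.5346 -0.1054  0.084 ] yaw 84.2 t 8.68 F [-3.7 -1.6  3.6] tau [-0.25  0.24 -0.03] op 0.145 tilt 0.16
```

```bash
python3 -m pendant '[{"dx":0,"dy":0,"dz":0.05,"twist":0},{"dx":0,"dy":0,"dz":0.1,"twist":0},{"dx":0,"dy":0,"dz":0.15,"twist":0},{"dx":0,"dy":0,"dz":0.15,"twist":0}]' 
python3 -c "
from h import *
go((.536,-.105,.083),84.2)
w=shot('side');save(w,'s2.png',(280,180,480,300),4)"
```

```text
time: 9.18
eef_pos: [0.5339, -0.1053, 0.0823]
tcp_rot: [0.05, 0.999, 0.0, -0.002]
contact_force: [-5.6, -1.1, 4.9]
opening: 0.145
finger_force: 32.7
d [-0.2   0.05 -0.07] twist 0.0 pos [ 0.5339 -0.1053  0.0823] yaw 84.2 t 9.18 F [-5.6 -1.1  4.9] tau [-0.29  0.56 -0.02] op 0.145 tilt 0.28
```

View pics/s2.png

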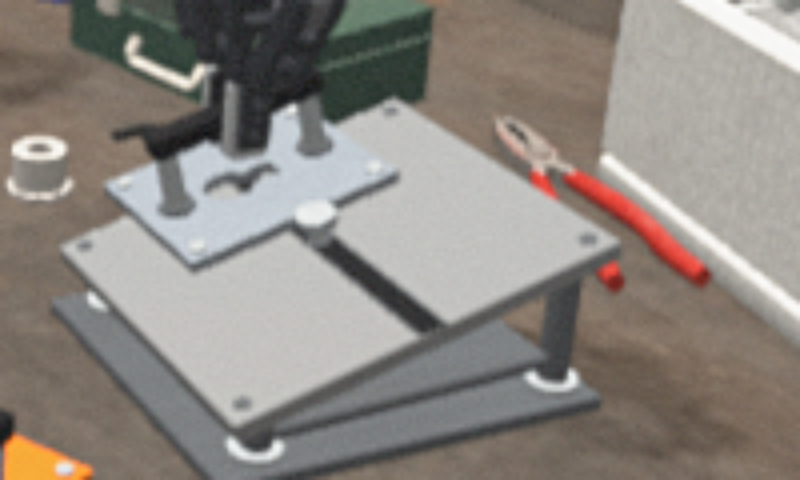

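```bash
python3 -c "
from h import *
go((.5313,-.1650,.1143),84.2)"
```

```text
d [-0.32 -5.96 -3.2 ] twist 0.0 pos [ 0.5339 -0.1053  0.0823] yaw 84.2 t 9.22 F [-7.  -1.7  4.9] tau [-0.22  0.58 -0.05] op 0.142 tilt 0.27
```

```bash
python3 -m pendant '[{"dx":0,"dy":0,"dz":-0.5,"twist":0},{"dx":0,"dy":0,"dz":-1.8,"twist":0},{"dx":-0.1,"dy":0,"dz":-3,"twist":0},{"dx":-0.2,"dy":-1,"dz":-3.2,"twist":0},{"dx":-0.3,"dy":-3,"dz":-3.2,"twist":0},{"dx":-0.3,"dy":-5,"dz":-3.2,"twist":0},{"dx":-0.3,"dy":-5.9,"dz":-3.2,"twist":0},{"dx":-0.3,"dy":-6,"dz":-3.2,"twist":0},{"dx":-0.3,"dy":-6,"dz":-3.2,"twist":0}]'
python3 - <<'E'
from h import *
w=shot('wrist');pickle.dump(w,open('w4.pkl','wb'));save(w,'w4.png')
b=shot('side');pickle.dump(b,open('b4.pkl','wb'))
go((.5313,-.1650,.1143),84.2)
E
```

```text
time: 10.35
eef_pos: [0.5324, -0.1652, 0.1146]
tcp_rot: [0.051, 0.999, 0.0, -0.0]
contact_force: [-0.0, 0.2, -3.1]
opening: 0.141
finger_force: 31.5
d [ 0.12 -0.02  0.04] twist 0.0 pos [ 0.5325 -0.1649  0.1147] yaw 84.2 t 10.45 F [ 0.   0.7 -2.9] tau [ 0.02  0.04 -0.04] op 0.146 tilt 0.03
```

View pics/w4.png

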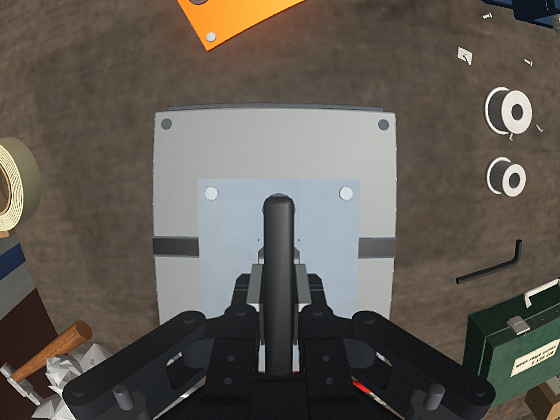

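The view shows the plate over the bed with rivets at (211,193) and (347,193), its near edge at v≈179, and the bed slot ends visible at v≈246. The stud is hidden beneath the plate.

```bash
cat >> h.py <<'E'
ps=np.radians(-6.);t=np.radians(15)
XB=np.array([np.cos(t)*np.cos(ps),np.cos(t)*np.sin(ps),np.sin(t)]);YB=np.array([-np.sin(ps),np.cos(ps),0]);ZB=np.cross(XB,YB)
B0=np.array([.5399,-.1659,.06])
bed=lambda p:np.array([XB,YB,ZB])@(np.array(p)-B0)*1000
E
python3 - <<'E'
from h import *
w=pickle.load(open('w4.pkl','rb'))
uv=[(u,v) for v in range(183,215,3) for u in list(range(222,258,3))+list(range(300,335,3))]
P=np.array([bed(pt(w,u,v)) for u,v in uv]);k=np.linalg.lstsq(np.c_[P[:,:2],np.ones(len(P))],P[:,2],rcond=None)[0];print('plate plane in bed frame slopes deg',np.degrees(k[:2]),'h0',k[2],'med',np.median(P,0))
h=np.median(P[:,2])
p0=B0+ZB*.036
for z in(.036,h/1000):
  for u,v in((211,193),(347,193),(200,179.5),(359,179.5)):print(z,bed(on_plane(w,u,v,B0+ZB*z,ZB)).round(1))
uv=[(u,v) for v in range(125,170,4) for u in range(175,380,6)];Q=np.array([bed(pt(w,u,v)) for u,v in uv]);kk=np.linalg.lstsq(np.c_[Q[:,:2],np.ones(len(Q))],Q[:,2],rcond=None)[0];print('bed',np.degrees(kk[:2]),kk[2],np.median(Q,0))
# bed corners and slot
for u,v in((154,112),(396,112),(153,246),(397,247)):print('bedpt',bed(on_plane(w,u,v,B0,ZB)).round(1))
s=ctrl.get_state();print('pinch',bed(s['eef_pos']+[0,0,.019]).round(1))
E
```

```text
plate plane in bed frame slopes deg [-13.05047796   0.05130602] h0 30.952976515098072 med [-34.20810949  -0.13649853  36.76977359]
0.036 [-36.9 -37.3  36. ]
0.036 [-37.2  38.2  36. ]
0.036 [-44.5 -43.6  36. ]
0.036 [-44.8  45.   36. ]
0.03676977359255417 [-37.  -37.1  36.8]
0.03676977359255417 [-37.2  38.   36.8]
0.03676977359255417 [-44.5 -43.4  36.8]
0.03676977359255417 [-44.8  44.8  36.8]
bed [1.92760988e+01 1.43264116e-02] 23.674069684075295 [-67.31181024  -0.86740635  -0.08535517]
bedpt [-94.6 -87.4  -0. ]
bedpt [-94.7  82.2   0. ]
bedpt [ -0.3 -87.7  -0. ]
bedpt [-0.1 83.  -0. ]
pinch [11.8  0.2 73.1]
```

Run:
```python
from h import *
w=pickle.load(open('w4.pkl','rb'))
for v in range(183,240,6):
    P=np.array([bed(pt(w,u,v)) for u in list(range(222,256,2))+list(range(304,335,2))]);print('plate',v,np.median(P,0).round(1),P[:,2].std().round(2))
for v in range(120,172,8):
    P=np.array([bed(pt(w,u,v)) for u in range(175,380,3)]);print('bed',v,np.median(P,0).round(1),P[:,2].std().round(2))
```

```text
plate 183 [-42.4 -13.3  36.8] 0.54
plate 189 [-39.1 -13.2  36.9] 0.63
plate 195 [-35.8 -13.2  36.9] 0.76
plate 201 [-32.5 -13.2  36.8] 0.58
plate 207 [-29.3 -13.3  36.4] 0.51
plate 213 [-26.  -13.2  36.4] 0.58
plate 219 [-22.7 -13.3  36.7] 0.64
plate 225 [-19.3 -13.2  36.7] 0.61
plate 231 [-16.  -13.3  36.6] 30.42
plate 237 [-12.7 -13.3  36.8] 0.61
bed 120 [-86.2  -0.9  -0.2] 0.61
bed 128 [-80.6  -0.9   0. ] 25.56
bed 136 [-75.1  -0.9   0. ] 0.57
bed 144 [-69.7  -0.1  -0.1] 25.58
bed 152 [-64.3  -0.9   0. ] 25.57
bed 160 [-58.9  -0.9  -0.2] 0.73
bed 168 [-53.6  -0.8  -0.1] 0.65
```

```bash
python3 -m pendant '[{"dx":-0.1,"dy":-0.04,"dz":0.4,"twist":0},{"dx":-0.25,"dy":-0.04,"dz":0.95,"twist":0},{"dx":-0.36,"dy":-0.04,"dz":1.35,"twist":0},{"dx":-0.39,"dy":-0.04,"dz":1.45,"twist":0},{"dx":-0.42,"dy":-0.04,"dz":1.55,"twist":0},{"dx":-0.44,"dy":-0.04,"dz":1.65,"twist":0},{"dx":-0.47,"dy":-0.04,"dz":1.75,"twist":0},{"dx":-0.47,"dy":-0.04,"dz":1.75,"twist":0}]' 
python3 -c "
from h import *
go((.5313,-.1650,.1143),84.2);s=ctrl.get_state();print('pinch',bed(s['eef_pos']+[0,0,.019]).round(1))"
```

```text
time: 11.45
eef_pos: [0.5372, -0.1662, 0.0973]
tcp_rot: [0.05, 0.999, 0.0, -0.0]
contact_force: [0.1, 0.2, -3.2]
opening: 0.143
finger_force: 31.5
d [ 0.6   0.06 -1.7 ] twist 0.0 pos [ 0.5372 -0.1662  0.0973] yaw 84.2 t 11.45 F [ 0.1  0.2 -3.2] tau [-0.04  0.09 -0.02] op 0.143 tilt 0.0
pinch [12.  -0.6 55.1]
```

```bash
python3 -m pendant '[{"dx":-0.04,"dy":0.03,"dz":0.15,"twist":0},{"dx":-0.08,"dy":0.03,"dz":0.3,"twist":0},{"dx":-0.12,"dy":0.03,"dz":0.45,"twist":0},{"dx":-0.16,"dy":0.03,"dz":0.6,"twist":0},{"dx":-0.2,"dy":0.03,"dz":0.75,"twist":0},{"dx":-0.24,"dy":0.03,"dz":0.9,"twist":0},{"dx":-0.27,"dy":0.03,"dz":1.0,"twist":0},{"dx":-0.27,"dy":0.03,"dz":1.0,"twist":0}]' 
python3 -c "
from h import *
go((.5313,-.1650,.1143),84.2);s=ctrl.get_state();print('pinch',bed(s['eef_pos']+[0,0,.019]).round(1))"
```

```text
time: 12.45
eef_pos: [0.5399, -0.1662, 0.0872]
tcp_rot: [0.05, 0.999, 0.0, -0.0]
contact_force: [-0.9, -0.8, -3.3]
opening: 0.146
finger_force: 31.5
d [ 0.86  0.03 -2.71] twist 0.0 pos [ 0.5399 -0.1662  0.0872] yaw 84.2 t 12.45 F [-0.9 -0.8 -3.3] tau [0.   0.02 0.05] op 0.146 tilt 0.01
pinch [11.9 -0.3 44.6]
```

Underside is about 2 mm above the face, around the head, with no contact. I'll seat it gently.

```bash
python3 -m pendant '[{"dx":-0.03,"dy":0,"dz":0.1,"twist":0},{"dx":-0.05,"dy":0,"dz":0.2,"twist":0},{"dx":-0.06,"dy":0,"dz":0.25,"twist":0},{"dx":-0.07,"dy":0,"dz":0.3,"twist":0},{"dx":-0.07,"dy":0,"dz":0.3,"twist":0}]' 
python3 -c "
from h import *
go((.5313,-.1650,.1143),84.2);s=ctrl.get_state();print('pinch',bed(s['eef_pos']+[0,0,.019]).round(1))"
```

```text
time: 13.08
eef_pos: [0.54, -0.1663, 0.0856]
tcp_rot: [0.05, 0.999, 0.0, -0.001]
contact_force: [-7.2, 1.7, 6.3]
opening: 0.144
finger_force: 32.8
d [ 0.89  0.04 -2.87] twist 0.0 pos [ 0.54   -0.1663  0.0856] yaw 84.2 t 13.07 F [-7.2  1.7  6.3] tau [ 0.26  0.81 -0.01] op 0.144 tilt 0.12
pinch [11.7 -0.4 43. ]
```

```bash
python3 -m pendant '[{"dx":0.2,"dy":0,"dz":0.05,"twist":0},{"dx":0.45,"dy":0,"dz":0.11,"twist":0},{"dx":0.7,"dy":0,"dz":0.18,"twist":0},{"dx":0.9,"dy":0,"dz":0.23,"twist":0},{"dx":1.1,"dy":0,"dz":0.28,"twist":0},{"dx":1.1,"dy":0,"dz":0.28,"twist":0}]' 
python3 -c "
from h import *
go((.5313,-.1650,.1143),84.2);s=ctrl.get_state();print('pinch',bed(s['eef_pos']+[0,0,.019]).round(1))"
```

```text
time: 13.82
eef_pos: [0.5311, -0.1661, 0.083]
tcp_rot: [0.051, 0.999, -0.001, 0.002]
contact_force: [1.9, 0.1, 5.4]
opening: 0.149
finger_force: 32.6
d [-0.02  0.1  -3.13] twist -0.0 pos [ 0.5311 -0.1661  0.083 ] yaw 84.2 t 13.82 F [1.9 0.1 5.4] tau [-0.04 -0.63 -0.01] op 0.149 tilt 0.26
pinch [ 2.4 -1.1 42.8]
```

```bash
python3 -m pendant '[{"dx":0.2,"dy":0.03,"dz":0.05,"twist":0},{"dx":0.45,"dy":0.05,"dz":0.12,"twist":0},{"dx":0.7,"dy":0.05,"dz":0.18,"twist":0},{"dx":0.85,"dy":0.05,"dz":0.22,"twist":0},{"dx":0.95,"dy":0.05,"dz":0.25,"twist":0},{"dx":0.95,"dy":0.05,"dz":0.25,"twist":0}]' 
python3 -c "
from h import *
go((.5313,-.1650,.1143),84.2);s=ctrl.get_state();print('pinch',bed(s['eef_pos']+[0,0,.019]).round(1))"
```

```text
time: 14.58
eef_pos: [0.5217, -0.1646, 0.0804]
tcp_rot: [0.051, 0.999, -0.001, 0.002]
contact_force: [2.5, -0.8, 5.3]
opening: 0.148
finger_force: 32.7
d [-0.97  0.05 -3.39] twist 0.0 pos [ 0.5217 -0.1646  0.0804] yaw 84.2 t 14.57 F [ 2.5 -0.8  5.3] tau [-0.   -0.72  0.02] op 0.148 tilt 0.26
pinch [-7.4 -0.6 42.8]
```

Sliding freely. I'll creep on to the stop.

```bash
python3 -m pendant '[{"dx":0.1,"dy":0,"dz":0.02,"twist":0},{"dx":0.2,"dy":0,"dz":0.05,"twist":0},{"dx":0.3,"dy":0,"dz":0.08,"twist":0},{"dx":0.35,"dy":0,"dz":0.09,"twist":0},{"dx":0.35,"dy":0,"dz":0.09,"twist":0}]' 
python3 -c "
from h import *
go((.5313,-.1650,.1143),84.2);s=ctrl.get_state();print('pinch',bed(s['eef_pos']+[0,0,.019]).round(1))"
```

```text
time: 15.2
eef_pos: [0.5185, -0.1643, 0.0795]
tcp_rot: [0.051, 0.999, -0.001, 0.002]
contact_force: [4.5, 0.3, 5.0]
opening: 0.144
finger_force: 32.6
d [-1.29  0.05 -3.47] twist -0.0 pos [ 0.5185 -0.1643  0.0795] yaw 84.2 t 15.2 F [4.5 0.3 5. ] tau [-0.02 -0.78 -0.01] op 0.144 tilt 0.3
pinch [-10.7  -0.6  42.8]
```

```bash
python3 -m pendant '[{"dx":0.07,"dy":0,"dz":0.02,"twist":0},{"dx":0.14,"dy":0,"dz":0.03,"twist":0},{"dx":0.2,"dy":0,"dz":0.05,"twist":0},{"dx":0.2,"dy":0,"dz":0.05,"twist":0}]' 
python3 -c "
from h import *
go((.5313,-.1650,.1143),84.2);s=ctrl.get_state();print('pinch',bed(s['eef_pos']+[0,0,.019]).round(1))"
```

```text
time: 15.7
eef_pos: [0.5183, -0.1643, 0.0795]
tcp_rot: [0.051, 0.999, -0.001, 0.005]
contact_force: [8.5, -0.6, 2.7]
opening: 0.148
finger_force: 32.3
d [-1.34  0.05 -3.47] twist -0.0 pos [ 0.5183 -0.1643  0.0795] yaw 84.2 t 15.7 F [ 8.5 -0.6  2.7] tau [ 0.06 -1.56 -0.  ] op 0.148 tilt 0.58
pinch [-11.   -0.6  42.8]
```

Stop felt at about 9 N after 22.7 mm of travel. I'll release and withdraw.

```bash
python3 -m pendant '[{"dx":-0.1,"dy":0,"dz":-0.05,"twist":0},{"dx":-0.1,"dy":0,"dz":-0.05,"twist":0},{"dx":-0.1,"dy":0,"dz":-0.05,"twist":0},{"dx":-0.1,"dy":0,"dz":-0.05,"twist":0},{"dx":-0.1,"dy":0,"dz":-0.05,"twist":0}]' 60
python3 -m pendant '[{"dx":-0.1,"dy":0,"dz":-1,"twist":0},{"dx":-0.1,"dy":0,"dz":-3,"twist":0},{"dx":-0.1,"dy":0,"dz":-7,"twist":0},{"dx":-0.1,"dy":0,"dz":-11,"twist":0},{"dx":-2,"dy":0,"dz":-15,"twist":0},{"dx":-6,"dy":0,"dz":-17,"twist":0},{"dx":-8,"dy":0,"dz":-17,"twist":0},{"dx":-8,"dy":0,"dz":-17,"twist":0}]'
python3 - <<'E'
from h import *
w=shot('wrist');pickle.dump(w,open('w5.pkl','wb'));b=shot('side')
cv2.imwrite('pics/end.png',np.hstack([cv2.resize(w['img'][40:340,80:480,::-1],(400,300)),cv2.resize(b['img'][180:300,280:440,::-1],(400,300))]))
go((.5313,-.1650,.1143),84.2)
E
```

```text
time: 16.32
eef_pos: [0.5155, -0.1632, 0.0779]
tcp_rot: [0.05, 0.999, 0.0, -0.0]
contact_force: [0.5, -0.6, 0.0]
opening: 0.6
finger_force: 0.0
time: 17.32
eef_pos: [0.5962, -0.1714, 0.2489]
tcp_rot: [0.05, 0.999, -0.0, 0.0]
contact_force: [0.0, -0.3, -1.1]
opening: 0.606
finger_force: 0.0
d [ 6.36 -0.04 13.36] twist 0.0 pos [ 0.5947 -0.1711  0.2479] yaw 84.2 t 17.43 F [-0.3 -0.2  0.3] tau [ 0.01  0.01 -0.01] op 0.597 tilt 0.08
```

View pics/end.png

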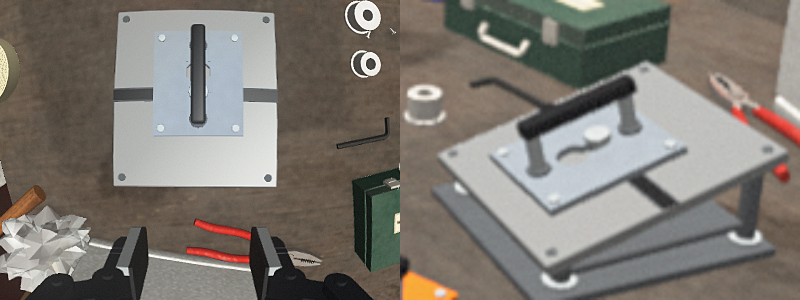

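The plate lies flat with the stud head over the slot (right panel (598,133)), and the gripper is clear. One numeric check of home position before handing in.

Run:
```python
from h import *
w=pickle.load(open('w5.pkl','rb'))
g=cv2.cvtColor(w['img'],cv2.COLOR_RGB2GRAY)
for u,v in((158,37),(237,37),(155,127),(236,128)):
    u+=80;v+=40;q=g[v-6:v+7,u-6:u+7].astype(float);q=np.clip(q-np.median(q)-10,0,None)
    dv,du=np.mgrid[-6:7,-6:7];U=u+(q*du).sum()/q.sum();V=v+(q*dv).sum()/q.sum()
    print(bed(on_plane(w,U,V,B0+ZB*.006,ZB)).round(1),bed(pt(w,U,V)).round(1))
```

```text
[-59.3 -37.5   6. ] [-58.7 -37.3   7.7]
[-59.3  37.    6. ] [-58.3  36.7   8.7]
[ 35.1 -38.    6. ] [ 35.2 -37.8   8. ]
[34.9 37.2  6. ] [35.  37.   7.3]
```

```bash
python3 -c "
from plant import ctrl
print(ctrl.sign_off())"
```

```text
the job is handed in; nothing more can be done
None
```

The keyhole plate is flat on the bed, slid down the slope to its stop with the slot locked behind the stud's head (plate centre measured at x ≈ -12 mm, home is -11.5 mm); the plate is released, the arm is clear, and the job is handed in at about 17.5 s.

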